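# Close up the core row against the stop and bolt it

## Task

Push the row of core pieces and its wooden depth marker along the V rail as one train, from behind and without lifting anything, until the row is fully home against the end stop. Then push the sliding bolt fully across behind the last piece and leave everything else where it is.

Things in the scene. Friction and masses are not known exactly. Their poses are not given: they have to be found in the camera images.
- rail: low aluminium V rail, 400 mm long, fixed; origin on the table under the rail's middle, x along it to the end stop (roughly to the robot's left), y to the bolt's side (the robot's side), z up. 90 degree V, bottom line 22 mm above the table, edges 41 mm up and 19 mm either side of the middle: a fingertip more than 44 mm up passes above it. Core axis 47.7 mm, core top 66 mm above the table
- stop_face (a point): middle of the end stop's face that the row must meet, at core axis height. The stop is an upright steel plate, 56 mm wide, 75 mm tall, at x = 190 to 200 mm of the rail
- core1: piece of grey banded gneiss drill core, a cylinder of 36.4 mm diameter, 60 mm long, lying in the V rail; origin at the middle of the cylinder, x axis along the core towards the end stop. First of the row, nearest the stop; its front end starts 50 to 110 mm from the stop.
- core2: piece of grey banded gneiss drill core, a cylinder of 36.4 mm diameter, 46 mm long, lying in the V rail; origin at the middle of the cylinder, x axis along the core towards the end stop. Second of the row.
- marker: dark wooden depth marker block, 18 mm thick along the rail and 34 mm square, lying edge-down in the V; third of the row; origin at its middle, x towards the stop
- core3: piece of grey banded gneiss drill core, a cylinder of 36.4 mm diameter, 52 mm long, lying in the V rail; origin at the middle of the cylinder, x axis along the core towards the end stop. Fourth of the row.
- core4: piece of grey banded gneiss drill core, a cylinder of 36.4 mm diameter, 56 mm long, lying in the V rail; origin at the middle of the cylinder, x axis along the core towards the end stop. Last of the row; push at its rear end, 28 mm behind the origin. The five touch (232 mm, 0.6 kg, slide with 3 to 10 N); home, its rear end is at x = -42 mm of the rail.
- bolt (a joint): how far the steel bolt has slid across the rail (along its -y), m: starts at 0 to 0.008, drawn back with its tip 24 to 32 mm from the rail's middle; 0.048 is fully across, at a hard stop. About 2 N friction; stays where left. Passes only when the row is home (3.5 mm to spare), else it strikes a core. Bar 10 mm square, its middle 48 mm above the table at x = -50.5 mm of the rail
- bolt_tab (a point): middle of the outer face (to the robot) of the bolt's upright thumb tab, 60 mm up; the face is 24 mm wide and spans 43 to 77 mm above the table, tab 8 mm thick. Push it along the rail's -y to drive the bolt: 90 mm from the rail's middle at joint 0, 42 mm fully across. Below it a fixed base, 44 x 62 mm, 42 mm tall, centred at rail x = -50.5, y = 61 mm, its cheeks (y 40 to 70) 51 mm tall
- fragment: bystander, to be left where it is. gneiss fragment, about 66 x 38 x 24 mm; origin at its underside
- wedge: bystander, to be left where it is. orange plastic wedge, 80 x 28 mm, up to 24 mm tall; origin at its underside
- lens: bystander, to be left where it is. brass-bound hand lens lying flat, about 100 x 48 x 10 mm; origin at its underside
- streak: bystander, to be left where it is. white ceramic streak plate, 60 x 42 x 8 mm; origin at its underside
- spatula: bystander, to be left where it is. stainless spatula, 200 mm long, lying along the rail beyond it; origin at its underside
- dropper: bystander, to be left where it is. small standing dropper bottle, 34 mm diameter, 85 mm tall; origin at its underside
Things that resemble listed ones, but are neither listed nor needed, are in the scene too. Leave any blue or pink look-alike of the core3 alone.

How it is judged:
By the outcome, as a careful person would: the job done as asked, in the order asked, and still so for the second after the job is handed in, with the robot touching nothing.
It also fails if it takes over 40 s, if anything falls off the work surface, if the arm or the gripper's body presses on something with over 40 N, if the wrist force passes 120 N, or if a joint passes its speed limit or range.

## Robot

A 6-joint arm with a two-finger parallel gripper is mounted at the origin on the work surface. World frame = base frame: x ahead of the robot, y to its left, z up, the work surface at z = 0. Lengths are in m, angles in rad, forces in N, time in s.
With the tool pointing down it reaches from about 0.425 to 0.95 m from the base axis. Payload 3.5 kg.
Tool frame: the origin (TCP) lies on the centre line of the jaws, within the pads' length; the fingertips stand 14 mm ahead of it and the grasp point (between the pads) lies 5 mm behind it (ctrl.finger_overhang is the distance from the TCP to the fingertips, in m); z points along the fingers, y is the line along which they close (so a half turn about z gives the same grasp; the last joint's range is limited). The gripper opens to 85 mm and grips with 20 to 120 N. Pads are 22 mm wide; open, the fingers measure 114 mm over their backs; the gripper's body (76 mm by 85 mm) begins 54 mm behind the grasp point. The pads swing forward as they close: fully open they stand 13 mm farther back than shut.
Start: joints at [-1.416, 0.286, 1.577, -0, 1.279, -0.15], TCP at [0.203, -0.644, 0.245] pointing down, gripper open.
Joint ranges: [-2.77, 2.77], [-0.9, 2.22], [0.21, 2.48], [-1.53, 4.67], [0.24, 2.81], [-2.84, 2.84]. Speed limits (rad/s): [2.79, 2.79, 3.14, 3.14, 3.14, 3.14].

## Interface

Orientations are given as a unit quaternion [x, y, z, w].
In Python, from plant import ctrl gives the robot as it stands.
- The arm moves only by the tool send_rows, never from a script. Its argument "moves" is text: rows parted by semicolons, each of 7 numbers parted by spaces: the turn, a rotation vector about the tool's x, y, z in units of 360 degrees (1.0 is 360 degrees), then the shift along the tool's x, y, z in units of 20 cm (1.0 is 20 cm), then the gripper's target within -1 to 1 (fully open at 1, half-way at 0, shut at -1). A call has 1 to 12 rows; each row is the pose to reach, as a shift and turn from the pose commanded when the call began, along the tool's axes at that moment, turning the shorter way round; what a row does not reach only later rows make up. A row lasts 1/8 s, in which the tool goes at most 62.5 mm and 10.7 degrees, less where a joint would pass 70% of its speed; a pose out of reach is approached as far as the arm can. A call with a number of a shift or a turn outside -1 to 1 is refused whole. A call with a gripper value outside its range is refused whole. The fingers move at their own pace and stop on an object; "newtons" is the grip in N (left out, the last holds). Time passes only in rows, so rows that repeat a pose let the fingers close. It gives the time, the measured TCP pose, the force, the opening and the grip force at its end, in the units of the state.
- ctrl.get_state(): the state, without advancing time (a new reading comes with each control period).
- ctrl.read_camera(name): name is "scene" or "top" or "wrist"; returns a dict with "image" (400x640x3 uint8, red, green, blue), "fovy" (degrees; the focal length in pixels is half the picture's height over the tangent of half this angle, whatever the lens; pixels are square), "cx", "cy" (the principal point, pixels), "extrinsics" (4x4, takes a point from camera to world coordinates). Camera axes: x right, y up, looking along -z (the intrinsics and any distortion apply to the point x, -y, -z); pixel columns grow to the right and rows downward; lengths in m; the calibration is good to about 2 mm. A picture is of the moment at which its call begins. There is no depth.
- ctrl.sign_off(): hands the job in; it is judged then, once.
The state is a dict: "time": time; "qpos": joint angles; "dq": joint speeds; "joint_efforts": joint torques, N m; "eef_pos": TCP position; "tcp_rot": TCP orientation; "contact_force": force on the tool from outside, world axes, zero at the start; "wrist_torque": the same for the moment, N m; "opening": opening from 0.0 (shut) to 1.0 (fully open); "finger_force": force on a finger pad.
Only numpy, scipy, OpenCV 4.12 (cv2) and the standard library are available. Lean on these libraries where they do the work, as an engineer would, in place of code of your own. Each camera call takes 0.05 s, during which the arm holds its last target. There are 200 camera calls.

## Working session

There is one attempt and no reset: what is moved stays moved. The work goes in short steps, Python scripts to look and compute and a tool call to move; the robot and the scene stay as the last step left them, time stands still between calls to the robot, and variables do not carry over. Pictures are saved under pics/ and viewed, at most 10 in all, crops included, and the job is handed in when it is done.

Besides the shell and the picture viewer there is one more tool, called after "Call:" by a JSON object that holds its "api" and its "payload", one argument or row to a line. send_rows: Moves the arm, as the interface text tells. Its arguments: {"type":"object","properties":{"moves":{"type":"string"},"newtons":{"type":"number"}},"required":["moves"]}

```bash
mkdir -p pics; ls; python3 - <<'E'
from plant import ctrl
import cv2,numpy as np
s=ctrl.get_state(); print({k:np.round(v,3).tolist() for k,v in s.items()}, ctrl.finger_overhang)
for n in("scene","top"):
    c=ctrl.read_camera(n); cv2.imwrite(f"pics/{n}0.png",c["image"][:,:,::-1]); print(n,c["fovy"],c["cx"],c["cy"],np.round(c["extrinsics"],3).tolist(),[k for k in c])
E
```

```text
pics
{'time': 0.0, 'qpos': [-1.416, 0.287, 1.578, 0.0, 1.279, -0.15], 'dq': [0.001, -0.001, 0.0, 0.001, 0.002, 0.002], 'joint_efforts': [0.0, -40.598, -29.263, -0.0, 0.006, -0.0], 'eef_pos': [0.203, -0.643, 0.244], 'tcp_rot': [0.988, 0.152, 0.0, -0.001], 'contact_force': [-0.346, 0.289, 0.194], 'wrist_torque': [0.044, 0.053, -0.008], 'finger_force': 0.0, 'opening': 0.999} 0.014
scene 48.540705770761434 318.3474747578275 196.68106943657918 [[0.471, -0.732, 0.492, 1.051], [0.882, 0.386, -0.27, -0.224], [0.008, 0.561, 0.827, 0.803], [0.0, 0.0, 0.0, 1.0]] ['image', 'fovy', 'cx', 'cy', 'extrinsics']
top 51.53975618493797 314.59784239690106 200.32045468212144 [[0.026, 0.996, -0.084, 0.535], [-0.999, 0.029, 0.037, 0.045], [0.039, 0.083, 0.996, 0.83], [0.0, 0.0, 0.0, 1.0]] ['image', 'fovy', 'cx', 'cy', 'extrinsics']
```

View pics/scene0.png

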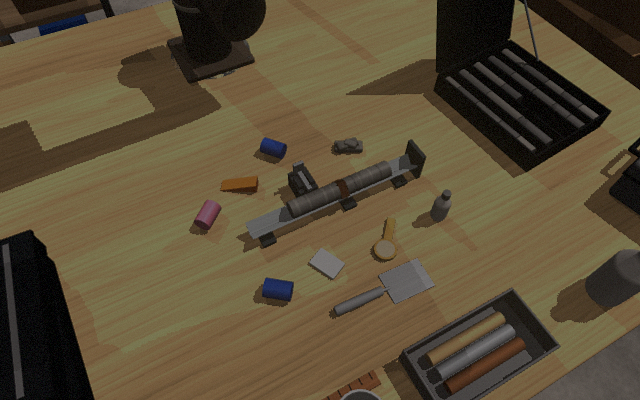

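View pics/top0.png

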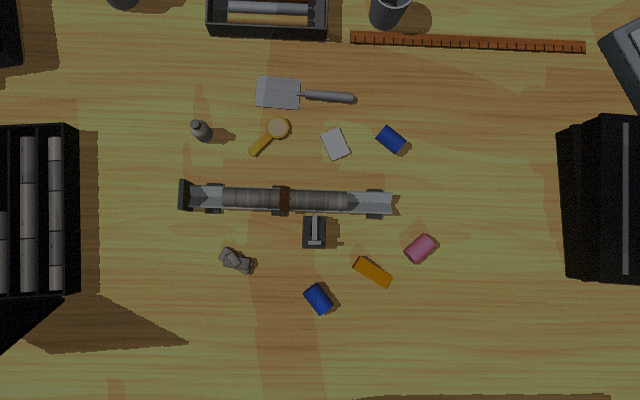

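Scene shows the rail with the row and the stop at upper right (415,160) and the bolt at (302,180). In the top view the rail runs from the stop (183,195) to the free end (392,203), core4's rear is near (348,201), and the bolt tab is near (314,243). I'll zoom in on both.

```bash
python3 - <<'E'
import cv2,numpy as np
a=cv2.imread("pics/top0.png")[170:260,172:402]; a=cv2.resize(a,None,fx=3.4,fy=3.4,interpolation=cv2.INTER_CUBIC)
b=cv2.imread("pics/scene0.png")[135:250,240:430]; b=cv2.resize(b,None,fx=3.4,fy=3.4,interpolation=cv2.INTER_CUBIC)
cv2.imwrite("pics/topc.png",cv2.convertScaleAbs(a,alpha=1.6)); cv2.imwrite("pics/scenec.png",cv2.convertScaleAbs(b,alpha=1.6))
E
```

```text
(no output)
```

View pics/topc.png

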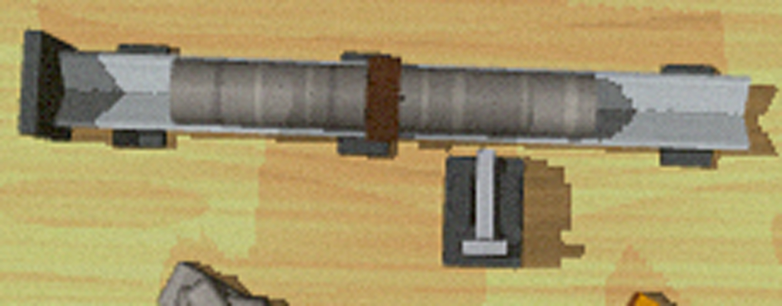

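View pics/scenec.png

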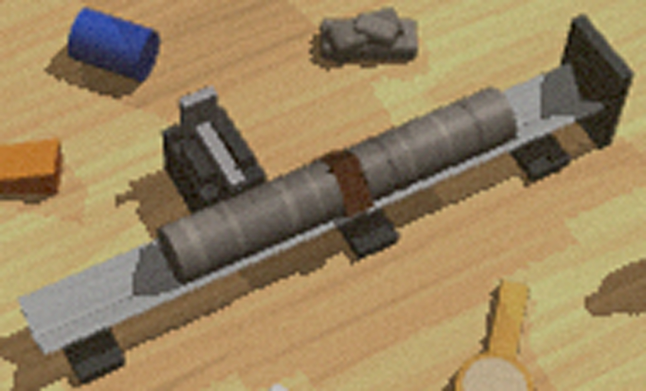

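The top crop shows the rail's free end corners at (750,77) and (746,149), the core4 rear at x≈598, and the tab's outer top edge (464–507, 254). The scene crop shows the matching rail corners (45,350) and (22,297), the core4 rear top near (163,232), and the tab top near (197,94).

```bash
cat > h.py <<'E'
import numpy as np,json
from plant import ctrl
def cam(n):
    c=ctrl.read_camera(n); h=c["image"].shape[0]; return dict(f=h/2/np.tan(np.radians(c["fovy"])/2),cx=c["cx"],cy=c["cy"],E=np.array(c["extrinsics"]),im=c["image"])
def ray(c,p):
    d=c["E"][:3,:3]@np.array([(p[0]-c["cx"])/c["f"],-(p[1]-c["cy"])/c["f"],-1.]); return c["E"][:3,3],d/np.linalg.norm(d)
def plane(c,p,z):
    o,d=ray(c,p); return o+d*(z-o[2])/d[2]
def tri(c1,p1,c2,p2):
    o1,d1=ray(c1,p1);o2,d2=ray(c2,p2)
    t=np.linalg.lstsq(np.c_[d1,-d2],o2-o1,rcond=None)[0]; a=o1+t[0]*d1;b=o2+t[1]*d2
    return (a+b)/2,np.linalg.norm(a-b)
def proj(c,P):
    q=c["E"][:3,:3].T@(np.asarray(P)-c["E"][:3,3]); return c["cx"]-c["f"]*q[0]/q[2],c["cy"]+c["f"]*q[1]/q[2]
E
python3 - <<'E'
from h import *
np.set_printoptions(precision=4,suppress=True)
T=cam("top");S=cam("scene")
t=lambda u,v:(172+(u+.5)/3.4-.5,170+(v+.5)/3.4-.5); s=lambda u,v:(240+(u+.5)/3.4-.5,135+(v+.5)/3.4-.5)
for n,a,b in[("end far",(750,77),(45,351)),("end near",(746,149),(20,297)),("tab top outer L",(464,254),(212,88)),("tab top outer R",(507,254),(180,97)),("stopL top far",(42,32),(632,75)),("stop top near",(40,133),(578,15))]:
    print(n,*tri(T,t(*a),S,s(*b)))
ef=plane(T,t(750,77),.041);en=plane(T,t(746,149),.041)
tf=plane(T,t(100,54),.041);tn=plane(T,t(200,133),.041)
print("edges",ef,en,tf,tn)
for nm,A,B in(("far",ef,tf),("near",en,tn)): print(nm,"dir",np.degrees(np.arctan2(*(B-A)[[0,1]])))
print("core4 rear top",plane(T,t(598,100),.066),"core1 front top",plane(T,t(170,90),.066))
print("tab",plane(T,t(464,254),.077),plane(T,t(507,254),.077))
E
```

```text
end far [ 0.6217 -0.1339  0.0383] 0.00204693037254634
end near [ 0.5807 -0.1323  0.037 ] 0.0020621170437563653
tab top outer L [0.5182 0.0272 0.072 ] 0.0023743483619619527
tab top outer R [0.519  0.0046 0.0772] 0.0028653445623407032
stopL top far [0.6321 0.2589 0.0749] 0.008924109166118703
stop top near [0.5776 0.2558 0.0781] 0.008029676905087713
edges [ 0.621  -0.1342  0.041 ] [ 0.58   -0.1324  0.041 ] [0.6228 0.2316 0.041 ] [0.5803 0.1743 0.041 ]
far dir 0.28805022031472904
near dir 0.04953554071441324
core4 rear top [ 0.6031 -0.045   0.066 ] core1 front top [0.6016 0.1873 0.066 ]
tab [0.5178 0.0263 0.077 ] [0.5183 0.0034 0.077 ]
```

Heights agree with the text (rail 38, tab 75, stop 76 mm). The rail axis is at world x≈0.601, running along +y, with rail x=0 at y≈0.067. Core4's rear is at y≈-0.045, so the travel is about 70 mm. The tab face is at x≈0.518, y≈0.015. Next: shut the gripper, yaw 90° so tool x is along the rail, and approach.

Call:
{"api": "send_rows", "payload": {
  "moves": "0 0 -0.2014 0.905 -0.665 0 -1;0 0 -0.2014 0.905 -0.665 0 -1;0 0 -0.2014 0.905 -0.665 0 -1;0 0 -0.2014 0.905 -0.665 0 -1;0 0 -0.2014 0.905 -0.665 0 -1;0 0 -0.2014 0.905 -0.665 0 -1;0 0 -0.2014 0.905 -0.665 0 -1;0 0 -0.2014 0.905 -0.665 0 -1;0 0 -0.2014 0.905 -0.665 0 -1"
}}

```text
time: 1.32
eef_pos: [0.3353, -0.4626, 0.2452]
tcp_rot: [0.708, 0.706, 0.0, -0.0]
contact_force: [-0.2, 0.1, -0.2]
opening: 0.0
finger_force: 0.0
```

Call:
{"api": "send_rows", "payload": {
  "moves": "0 0 0 0.9 0.66 0 -1;0 0 0 0.9 0.66 0 -1;0 0 0 0.9 0.66 0 -1;0 0 0 0.9 0.66 0 -1;0 0 0 0.9 0.66 0 -1"
}}

```text
time: 1.95
eef_pos: [0.4685, -0.2808, 0.2453]
tcp_rot: [0.706, 0.708, 0.0, -0.0]
contact_force: [0.8, 0.2, 0.5]
opening: 0.004
finger_force: 0.0
```

Call:
{"api": "send_rows", "payload": {
  "moves": "0 0 0 0.87 0.66 0.35 -1;0 0 0 0.87 0.66 0.35 -1;0 0 0 0.87 0.66 0.35 -1;0 0 0 0.87 0.66 0.35 -1;0 0 0 0.87 0.66 0.35 -1;0 0 0 0.87 0.66 0.35 -1"
}}

```text
time: 2.7
eef_pos: [0.5993, -0.1101, 0.1754]
tcp_rot: [0.708, 0.706, -0.0, 0.0]
contact_force: [0.7, -1.2, -0.4]
opening: 0.002
finger_force: 0.0
```

```bash
python3 - <<'E'
from h import *
import cv2
W=cam("wrist"); cv2.imwrite("pics/w1.png",cv2.convertScaleAbs(W["im"][:,:,::-1],alpha=1.4))
for P in[(.601,-.133,.022),(.601,-.045,.066),(.601,-.085,.048)]: print(proj(W,P))
E
```

```text
(np.float64(316.8139402548409), np.float64(208.71770334697143))
(np.float64(317.33822226002866), np.float64(114.96578504607834))
(np.float64(317.0828864646684), np.float64(164.29957373366656))
```

View pics/w1.png

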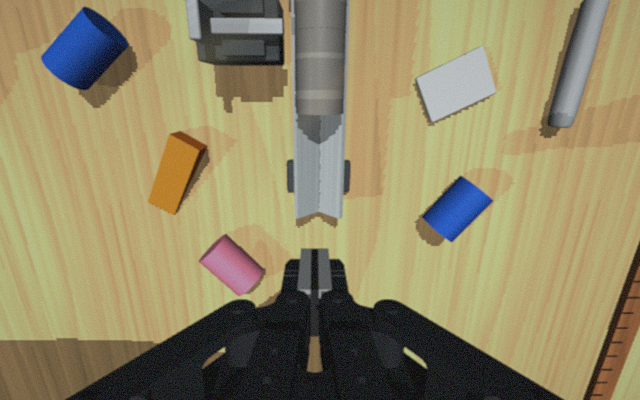

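The wrist view shows core4's rear top at (320,114), predicted (317,115), and the rail end at (318,215). The measurements agree to about 1–3 mm, so I'll descend behind the core and then push.

Call:
{"api": "send_rows", "payload": {
  "moves": "0 0 0 0.11 0.012 0.3 -1;0 0 0 0.11 0.012 0.5 -1;0 0 0 0.11 0.012 0.565 -1;0 0 0 0.11 0.012 0.565 -1;0 0 0 0.11 0.012 0.565 -1"
}}

```text
time: 3.38
eef_pos: [0.6036, -0.088, 0.0649]
tcp_rot: [0.708, 0.707, 0.001, 0.002]
contact_force: [1.0, -0.4, 0.5]
opening: 0.001
finger_force: 0.0
```

Call:
{"api": "send_rows", "payload": {
  "moves": "0 0 0 0.05 0 0 -1;0 0 0 0.1 0 0 -1;0 0 0 0.14 0 0 -1;0 0 0 0.17 0 0 -1;0 0 0 0.2 0 0 -1;0 0 0 0.23 0 0 -1;0 0 0 0.26 0 0 -1"
}}

```text
time: 4.25
eef_pos: [0.6021, -0.0363, 0.0626]
tcp_rot: [0.707, 0.707, -0.001, 0.001]
contact_force: [0.1, -5.7, 1.3]
opening: 0.003
finger_force: 3.0
```

Call:
{"api": "send_rows", "payload": {
  "moves": "0 0 0 0.03 0 0.01 -1;0 0 0 0.06 0 0.01 -1;0 0 0 0.09 0 0.01 -1;0 0 0 0.12 0 0.01 -1;0 0 0 0.15 0 0.01 -1;0 0 0 0.17 0 0.01 -1;0 0 0 0.19 0 0.01 -1;0 0 0 0.205 0 0.01 -1"
}}

```text
time: 5.25
eef_pos: [0.6031, 0.0033, 0.0621]
tcp_rot: [0.707, 0.708, -0.002, 0.003]
contact_force: [-2.1, -10.1, 5.2]
opening: -0.002
finger_force: 5.0
```

Call:
{"api": "send_rows", "payload": {
  "moves": "0 0 0 0.01 0 0 -1;0 0 0 0.02 0 0 -1;0 0 0 0.03 0 0 -1;0 0 0 0.035 0 0 -1"
}}

```text
time: 5.75
eef_pos: [0.6031, 0.0103, 0.062]
tcp_rot: [0.707, 0.708, -0.002, 0.003]
contact_force: [-2.5, -9.5, 5.2]
opening: 0.001
finger_force: 5.0
```

Call:
{"api": "send_rows", "payload": {
  "moves": "0 0 0 0.007 0 0 -1;0 0 0 0.014 0 0 -1;0 0 0 0.02 0 0 -1;0 0 0 0.025 0 0 -1"
}}

```text
time: 6.25
eef_pos: [0.6032, 0.0129, 0.0621]
tcp_rot: [0.706, 0.708, -0.003, 0.005]
contact_force: [-2.5, -18.7, 5.4]
opening: 0.001
finger_force: 9.5
```

```bash
python3 - <<'E'
from h import *
import cv2
T=cam("top"); a=cv2.resize(T["im"][165:265,172:332,::-1],None,fx=4.5,fy=4.5,interpolation=cv2.INTER_CUBIC)
cv2.imwrite("pics/t2.png",cv2.convertScaleAbs(a,alpha=1.7))
E
```

```text
(no output)
```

View pics/t2.png

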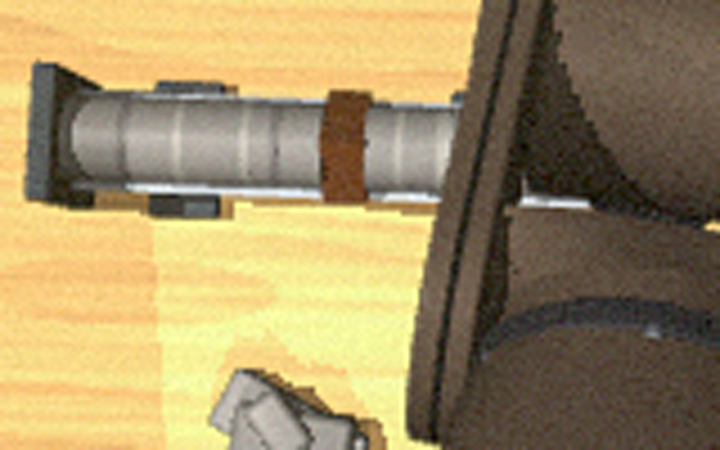

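The top view shows core1 against the stop face (x≈70 px). The force has jumped to 19 N with motion stalling at y≈0.013, as predicted for home. One firmer nudge will confirm.

Call:
{"api": "send_rows", "payload": {
  "moves": "0 0 0 0.008 0 0 -1;0 0 0 0.013 0 0 -1;0 0 0 0.013 0 0 -1"
}}

```text
time: 6.68
eef_pos: [0.6032, 0.013, 0.0622]
tcp_rot: [0.706, 0.708, -0.005, 0.006]
contact_force: [-2.6, -23.8, 3.7]
opening: 0.006
finger_force: 12.2
```

Call:
{"api": "send_rows", "payload": {
  "moves": "0 0 0 -0.05 0 0 -1;0 0 0 -0.15 0 0 -1;0 0 0 -0.2 0 0 -1;0 0 0 -0.2 0 -0.25 -1;0 0 0 -0.2 0 -0.3 -1;0 0 0 -0.2 -0.3 -0.3 -1;0 0 0 -0.1 -0.59 -0.3 -1;0 0 0 0 -0.59 -0.3 -1;0 0 0 0 -0.59 -0.3 -1;0 0 0 0 -0.59 -0.3 -1"
}}

```text
time: 7.92
eef_pos: [0.4848, 0.0205, 0.1206]
tcp_rot: [0.707, 0.707, 0.0, 0.0]
contact_force: [0.0, -0.2, 0.3]
opening: -0.001
finger_force: 0.0
```

```bash
python3 - <<'E'
from h import *
import cv2
W=cam("wrist"); cv2.imwrite("pics/w2.png",cv2.convertScaleAbs(W["im"][:,:,::-1],alpha=1.4))
print(ctrl.get_state()["eef_pos"])
for P in[(.518,.0035,.077),(.518,.0275,.077),(.601,.024,.066),(.601,.0155,.048)]: print(np.round(proj(W,P)))
E
```

```text
[0.48498403 0.02036102 0.12067095]
[370. 263.]
[372. 226.]
[503. 224.]
[486. 226.]
```

View pics/w2.png

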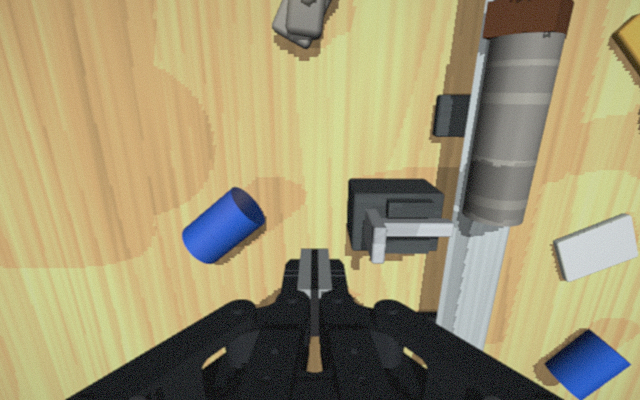

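The wrist view shows the bar at row ≈229 (predicted 226) and the tab at (370,262), predicted (370,263). The row's rear end at row ≈220 is clear of the bar. Next: descend outside the tab and push.

Call:
{"api": "send_rows", "payload": {
  "moves": "0 0 0 -0.025 0 0.1 -1;0 0 0 -0.025 0 0.2 -1;0 0 0 -0.025 0 0.25 -1;0 0 0 -0.025 0 0.25 -1;0 0 0 -0.025 0 0.25 -1"
}}

```text
time: 8.6
eef_pos: [0.4848, 0.0156, 0.071]
tcp_rot: [0.707, 0.707, 0.0, 0.001]
contact_force: [0.1, 0.3, -0.5]
opening: 0.002
finger_force: 0.0
```

Call:
{"api": "send_rows", "payload": {
  "moves": "0 0 0 0 0.03 0 -1;0 0 0 0 0.06 0 -1;0 0 0 0 0.09 0 -1;0 0 0 0 0.12 0 -1;0 0 0 0 0.15 0 -1;0 0 0 0 0.18 0 -1;0 0 0 0 0.2 0 -1"
}}

```text
time: 9.48
eef_pos: [0.5242, 0.0158, 0.0702]
tcp_rot: [0.707, 0.707, -0.0, -0.0]
contact_force: [-2.1, 0.1, 1.5]
opening: -0.002
finger_force: 1.1
```

Contact at 2 N, so the bolt is sliding.

Call:
{"api": "send_rows", "payload": {
  "moves": "0 0 0 0 0.02 0 -1;0 0 0 0 0.04 0 -1;0 0 0 0 0.06 0 -1;0 0 0 0 0.08 0 -1;0 0 0 0 0.09 0 -1"
}}

```text
time: 10.1
eef_pos: [0.5422, 0.0157, 0.0702]
tcp_rot: [0.707, 0.707, -0.0, -0.0]
contact_force: [-2.4, -1.8, 0.6]
opening: 0.004
finger_force: 1.0
```

Call:
{"api": "send_rows", "payload": {
  "moves": "0 0 0 0 0.01 0 -1;0 0 0 0 0.02 0 -1;0 0 0 0 0.03 0 -1;0 0 0 0 0.035 0 -1"
}}

```text
time: 10.6
eef_pos: [0.5481, 0.0157, 0.0702]
tcp_rot: [0.707, 0.707, -0.001, -0.001]
contact_force: [-7.2, -2.1, 4.4]
opening: -0.003
finger_force: 3.5
```

Call:
{"api": "send_rows", "payload": {
  "moves": "0 0 0 0 0.008 0 -1;0 0 0 0 0.015 0 -1;0 0 0 0 0.02 0 -1;0 0 0 0 0.02 0 -1"
}}

```text
time: 11.1
eef_pos: [0.5484, 0.0157, 0.0702]
tcp_rot: [0.707, 0.707, -0.005, -0.005]
contact_force: [-17.5, -2.9, 12.2]
opening: 0.002
finger_force: 9.0
```

Stalled at 17 N, near the predicted hard stop. I'll back away and verify.

Call:
{"api": "send_rows", "payload": {
  "moves": "0 0 0 0 -0.1 0 -1;0 0 0 0 -0.25 0 -1;0 0 0 0 -0.3 -0.2 -1;0 0 0 0 -0.3 -0.4 -1;0 0 0 -0.2 -0.5 -0.6 -1;0 0 0 -0.6 -0.5 -0.7 -1;0 0 0 -0.9 -0.4 -0.7 -1;0 0 0 -1 -0.4 -0.7 -1;0 0 0 -1 -0.4 -0.7 -1;0 0 0 -1 -0.4 -0.7 -1"
}}

```text
time: 12.35
eef_pos: [0.4731, -0.1837, 0.2102]
tcp_rot: [0.707, 0.707, 0.0, 0.0]
contact_force: [-0.4, 0.6, 0.0]
opening: 0.003
finger_force: 0.0
```

```bash
python3 - <<'E'
from h import *
import cv2
T=cam("top");S=cam("scene"); a=cv2.resize(T["im"][165:265,172:332,::-1],(800,500),interpolation=cv2.INTER_CUBIC)
cv2.imwrite("pics/t3.png",cv2.convertScaleAbs(a,alpha=1.7))
for P in[(.559,.0155,.077),(.601,.0155,.053),(.601,.024,.066)]:
    u,v=proj(T,P); print((u-172)*5,(v-165)*5)
print(ctrl.get_state()["eef_pos"])
E
```

```text
713.2847697424921 283.50403287415133
713.6900464999457 174.00626483186187
692.1618487509497 170.3789969288161
[ 0.47292948 -0.18289717  0.21008473]
```

View pics/t3.png

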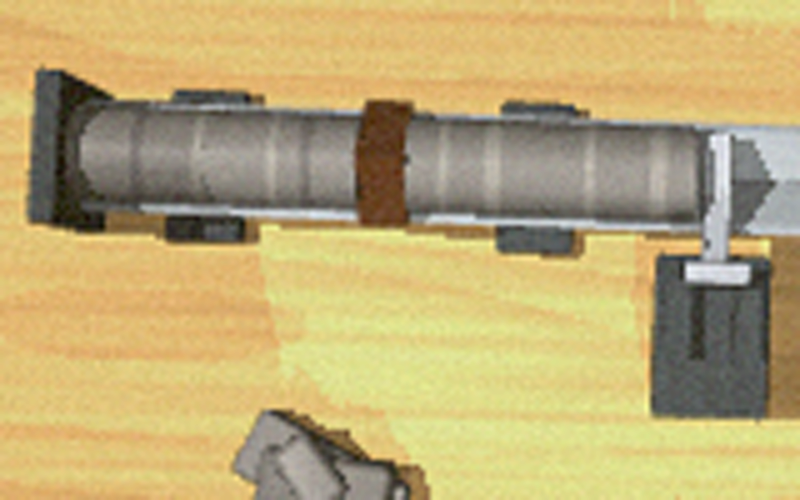

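The tab's outer edge is at row 284, against 283.5 predicted for fully across. The bar lies behind core4 at column ≈718, the row is against the stop, and the arm is clear.

```bash
python3 -c "
from plant import ctrl
print(ctrl.sign_off())"
```

```text
the job is handed in; nothing more can be done
None
```

I pushed the row home against the end stop, drove the bolt fully across behind core4 and handed the job in at about 12.5 s; the last top view showed both in place and the arm clear of everything.

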